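Close the mould press with its loose crank

ROBOT

A 6-joint arm with a two-finger parallel gripper is mounted at the origin on the work surface. World frame = base frame: x ahead of the robot, y to its left, z up, the work surface at z = 0. Lengths are in m, angles in rad, forces in N, time in s.
With the tool pointing down it reaches from about 0.35 to 0.975 m from the base axis. Payload 4.9 kg.
Tool frame: the origin (TCP) lies on the centre line of the jaws, within the pads' length; the fingertips stand 14 mm ahead of it and the grasp point (between the pads) lies 5 mm behind it; x points along the fingers, z is the direction in which the jaws open and shut, and the axes are right-handed (so a half turn about x gives the same grasp; the last joint's range is limited). The gripper opens to 85 mm and grips with 20 to 120 N. Pads are 22 mm wide; open, the fingers measure 114 mm over their backs; the gripper's body (76 mm by 85 mm) begins 54 mm behind the grasp point. The pads swing forward as they close: fully open they stand 13 mm farther back than shut.
Start: joints at [-1.377, 0.053, 1.613, -0, 1.476, -0.119], TCP at [0.192, -0.595, 0.245] pointing down, gripper open.
Joint ranges: [-3.01, 3.01], [-1.01, 2.22], [0.06, 2.58], [-1.02, 4.17], [0.09, 2.62], [-3.14, 3.14]. Speed limits (rad/s): [2.57, 2.57, 3.14, 3.14, 3.14, 3.14].

INTERFACE

Orientations are given as a rotation vector (axis times angle).
In Python, from station import ctrl gives the robot as it stands.
- The arm moves only by the tool move_arm, never from a script. Its argument "increments" is a list that holds one entry, the list of rows, each a list of 4 numbers: the shift along the tool's x, y, z in units of 25 cm (1.0 is 25 cm), then the turn about the tool's x in units of 90 degrees (1.0 is 90 degrees). A call has 1 to 20 rows; each row shifts and turns the commanded pose from where the row before left it, along the tool's axes as they then stand; what a row does not reach is not made up. A row lasts 1/12 s, in which the tool goes at most 41.7 mm and 7.16 degrees, less where a joint would pass 70% of its speed; a pose out of reach is approached as far as the arm can. A call with a number of a shift or a turn outside -1 to 1 is refused whole. A call with a gripper value outside its range is refused whole. "gripper" is the closure, from 0 (fully open) to 1 (shut), set as the call begins (left out, the last holds). The fingers move at their own pace and stop on an object; "squeeze" is the grip in N (left out, the last holds). Time passes only in rows, so rows that do not move let the fingers close. It gives the time, the measured TCP pose, the force and the opening at its end, in the units of the state.
- ctrl.get_obs(): the state, without advancing time (a new reading comes with each control period).
- ctrl.get_image(name): name is "scene" or "side" or "wrist"; returns a dict with "pixels" (420x560x3 uint8, red, green, blue), "depth" (420x560 float32, m along the optical axis (not along the pixel's ray), 0 where there is no reading), "K" (3x3 intrinsics, pixels), "extrinsics" (4x4, takes a point from camera to world coordinates); the wrist camera has in their place "tool_from_camera" (4x4, takes a point from camera to tool coordinates, whose origin is the TCP and whose axes are the tool frame's). Camera axes: x right, y up, looking along -z (the intrinsics and any distortion apply to the point x, -y, -z); pixel columns grow to the right and rows downward; lengths in m; the calibration is good to about 2 mm. A picture is of the moment at which its call begins: read the wrist's pose just before it.
- ctrl.finish_job(): hands the job in, once; it reports no verdict.
Trained networks look in the newest picture that a camera, given by its name, has taken for a name from the list of things; names that differ only in an ending like _2 or _b are one class to them, and where a whole thing is asked for, a point or a joint stands for the part that bears it (a point fixed in the world has none). Each returns a list of dicts, best first, with "score" (0 to 1); they miss things now and then, are a little off and sometimes report something else, mostly with a low value. They report only what shows in the picture. A call takes as long as a camera call.
- ctrl.trace(camera, target): "region" (420x560 bool, what is visible of it) and "pixel" ([row, column] in pixels, amid what is visible of it).
The state is a dict: "t": time; "q": joint angles; "dq": joint speeds; "effort": joint torques, N m; "tool_pos": TCP position; "tool_rot": TCP orientation; "contact_force": force on the tool from outside, world axes, zero at the start; "wrist_torque": the same for the moment, N m; "opening": finger opening in m.
Only numpy, scipy, OpenCV 4.12 (cv2) and the standard library are available. Lean on these libraries where they do the work, as an engineer would, in place of code of your own. Each camera call takes 0.05 s, during which the arm holds its last target. There are 200 camera calls.

TASK

Pick up the loose crank, seat its square hub fully down on the square end of the mould press's screw, and wind the screw clockwise with it, without letting it slip off, until the platen bears firmly on the mould. Stop when it is good and tight (a push of about 13 N at the handle) and do not force it much beyond that; leave the crank seated on the screw and let go. Leave the other things on the bench where they are.

Things in the scene. Friction and masses are not known exactly. Their poses are not given: they have to be found in the camera images.
- crank: loose dark steel crank, 0.25 to 0.4 kg, lying flat. Hub: 32 x 32 mm square block, 38 mm tall, with a 17 mm square hole right through. Flat arm 24 wide, 8 mm thick, flush with the hub's underside. Origin: centre of the hub's underside; x points along the arm to the handle, y across it, z up. It fits the screw in four ways, a quarter turn apart
- crank_grip: the crank's upright black handle sleeve, 22 mm diameter, 54 mm tall, spins freely on its pin. Origin: centre of its lower end, 70 mm from the hub's axis and 10 mm above the crank's underside; z up
- screw_shoulder (a point): the press's upright screw, at the top: a 16 mm square end, 28 mm long with the last 5 mm tapered, above a 48 mm round shoulder flange about 200 mm over the bench. Point: on the axis, level with the shoulder, where the seated crank's underside rests; x and y square to the flats, z up. Clockwise from above lowers screw and platen together by 4 mm a turn. Stiff thread: about 5 N at the handle to keep it turning; it stays where it is left
- platen: steel pressing plate 110 x 115 x 28 mm on the screw's lower end, guided by two columns, cannot turn. Origin: centre of its underside (z up), 8 to 13 mm above the mould at first. Once it bears on the mould the push needed rises from 5 N to 23 N within an eighth to a quarter of a turn: 11 to 16 N is right, 23 N too much
- mould: two-part aluminium mould in the bed under the platen, 90 x 90 mm. Origin: centre of the lower half's underside. Lower half 26 mm tall; the upper half, 18 mm thick, stands 1.5 to 4.5 mm proud of it on the plastic charge, differently each time and not measured: feel for where the platen meets it
- press: bench press, bolted down: base plate 180 x 190 x 20 mm, two columns 75 mm either side (y) of the screw, crosshead 55 (x) x 190 (y) mm at 140 to 165 mm height, column nuts up to 174 mm. Origin: on the screw's axis, at bench level; z up
- ring: loose white plastic ring, 110 mm outside, 14 mm high, lying flat. Origin: centre of its underside. Leave it
- jar: closed grey jar, 64 mm diameter, 95 mm tall. Origin: centre of its underside. Leave it
- carton: white carton 90 x 60 x 35 mm. Origin: centre of its underside. Leave it

How it is judged:
On the way, in this order (a step that is already met when the one before it is completed fails the run):
1. The crank is fully down on the square end of the screw (underside within 3 mm of the shoulder) (z of crank in the frame of screw_shoulder below 0.003 m and horizontal distance between crank and screw_shoulder below 0.003 m and distance of platen from where it was at the start of the episode below 0.003 m), for 0.2 s.
2. The crank, still on the square, has wound the platen down by at least 7 mm (distance of platen from where it was at the start of the episode above 0.007 m and z of crank in the frame of screw_shoulder below 0.008 m), for 0.1 s.
At the end, for the whole second after the job is handed in: The crank sits fully on the square end (underside within 3 mm of the shoulder, axes within 3 mm, level within 0.1 rad), is at rest and let go, and the platen bears on the mould with more than 300 N and never more than 2000 N (a handle push between about 8 and 23 N) (contact force between platen_c0 and anything else above 300 N and z of crank in the frame of screw_shoulder below 0.003 m and horizontal distance between crank and screw_shoulder below 0.003 m and angle between crank's own z axis and vertical below 0.1 rad and angular speed of crank below 0.2 rad/s); the robot touches nothing.
It fails at once if The press is overtightened: the platen presses on the mould with more than 2000 N (over about 23 N at the handle) (contact force between platen_c0 and anything else above 2000 N).
It fails at once if The screw is turned while the crank is not on the square (the platen moves more than 2 mm while the crank is off or more than 8 mm up) (distance of platen from where it was at the start of the episode above 0.002 m and (z of crank in the frame of screw_shoulder above 0.008 m or horizontal distance between crank and screw_shoulder above 0.008 m)).
It fails at once if A bystander (ring, jar or carton) is moved more than 30 mm (distance of any of ring, jar, carton from where it was at the start of the episode above 0.03 m).
It also fails if it takes over 72 s, if anything falls off the work surface, if the arm or the gripper's body presses on something with over 40 N, if the wrist force passes 120 N, or if a joint passes its speed limit or range.

## Working session

There is one attempt and no reset: what is moved stays moved. The work goes in short steps, Python scripts to look and compute and a tool call to move; the robot and the scene stay as the last step left them, time stands still between calls to the robot, and variables do not carry over. Pictures are saved under pics/ and viewed, about 8 in all and at most 12, crops included, and the job is handed in when it is done.

Besides the shell and the picture viewer there is one more tool, called after "Emit:" by a JSON object that holds its "api" and its "payload". move_arm: Moves the arm, as the interface text tells. Shifts and turns lie within -1 to 1; 1 stands for 25 cm of shift or 90 degrees of turn. Its arguments: {"type":"object","properties":{"increments":{"type":"array","items":{"type":"array","items":{"type":"array","items":{"type":"number","minimum":-1,"maximum":1}}}},"gripper":{"type":"number"},"squeeze":{"type":"number"}},"required":["increments"]}

```bash
ls; mkdir -p pics; cat > h.py <<'E'
import numpy as np, cv2
from scipy.spatial.transform import Rotation as R
from station import ctrl
def cam(name):
    o=ctrl.get_obs(); im=ctrl.get_image(name)
    if name=='wrist':
        T=np.eye(4);T[:3,:3]=R.from_rotvec(o['tool_rot']).as_matrix();T[:3,3]=o['tool_pos']
        im['extrinsics']=T@np.array(im['tool_from_camera'])
    return im
def save(im,fn,crop=None,s=1):
    p=im['pixels'][:,:,::-1]
    if crop: p=p[crop[0]:crop[1],crop[2]:crop[3]]
    cv2.imwrite('pics/'+fn,cv2.resize(p,None,fx=s,fy=s,interpolation=cv2.INTER_CUBIC))
def cloud(im):
    d=im['depth'];K=np.array(im['K']);h,w=d.shape
    u,v=np.meshgrid(np.arange(w),np.arange(h))
    P=np.stack([(u-K[0,2])/K[0,0]*d,-(v-K[1,2])/K[1,1]*d,-d],-1)
    E=np.array(im['extrinsics'])
    return P@E[:3,:3].T+E[:3,3]
E
python3 - <<'E'
from h import *
o=ctrl.get_obs();print(o['t'],o['tool_pos'],o['tool_rot'],o['contact_force'],o['opening'])
a=cam('scene');b=cam('side')
tr={}
for c,im in(('scene',a),('side',b)):
    P=cloud(im);print(c,im['K'][0],np.round(im['extrinsics'],3).tolist(),im.keys())
    for n in('crank','crank_grip','screw_shoulder','press','ring','jar','carton','platen'):
        for r in ctrl.trace(c,n)[:1]:
            m=r['region']&(im['depth']>0)
            q=P[m]; print(c,n,round(r['score'],2),r['pixel'],m.sum(),np.round(np.median(q,0),3),np.round(np.percentile(q,2,axis=0),3),np.round(np.percentile(q,98,axis=0),3))
pix=np.hstack([a['pixels'],b['pixels']])[:,:,::-1]
cv2.imwrite('pics/a.png',cv2.resize(pix,None,fx=.714,fy=.714,interpolation=cv2.INTER_AREA))
E
```

```text
pics
0.0 [ 0.19221032 -0.59408597  0.24407621] [ 0.97712397  1.34263181 -0.97484668] [-0.75393724 -0.17574723  0.08693472] 0.08559735696060085
scene [396.41604451   0.         280.67359458] [[0.033, -0.77, 0.637, 1.081], [0.999, 0.019, -0.028, -0.02], [0.01, 0.638, 0.77, 0.758], [0.0, 0.0, 0.0, 1.0]] dict_keys(['pixels', 'depth', 'K', 'extrinsics'])
scene crank 0.61 [207.5, 397.3] 514 [0.485 0.285 0.03 ] [0.437 0.254 0.002] [0.515 0.322 0.065]
scene crank_grip 0.52 [194.7, 405.6] 161 [0.445 0.311 0.039] [ 0.41   0.304 -0.   ] [0.45  0.343 0.065]
scene screw_shoulder 0.74 [204.5, 257.6] 507 [ 0.602 -0.045  0.199] [ 0.417 -0.071  0.001] [ 0.619 -0.024  0.227]
scene press 0.96 [240.6, 256.1] 8260 [ 0.623 -0.044  0.117] [ 0.573 -0.135  0.009] [0.686 0.046 0.2  ]
scene ring 0.89 [240.8, 164.7] 859 [ 0.526 -0.272  0.013] [ 0.469 -0.323  0.   ] [ 0.573 -0.22   0.016]
scene jar 0.75 [286.1, 412.2] 1370 [0.71  0.252 0.077] [0.674 0.231 0.009] [0.726 0.285 0.097]
scene carton 0.69 [297.7, 141.3] 1652 [ 0.696 -0.275  0.034] [ 0.644 -0.311 -0.   ] [ 0.735 -0.246  0.037]
scene platen 0.57 [238.8,
[... 400 characters left out ...]
0.73 [395.9, 316.9] 280 [0.439 0.322 0.047] [0.428 0.312 0.014] [0.448 0.326 0.066]
side screw_shoulder 0.91 [174.6, 254.9] 429 [ 0.593 -0.039  0.199] [ 0.573 -0.108  0.168] [ 0.615 -0.023  0.227]
side press 0.97 [228.6, 258.4] 6800 [0.585 0.006 0.047] [ 0.508 -0.131  0.003] [0.68  0.05  0.201]
side ring 0.87 [179.3, 301.1] 446 [ 0.513 -0.284  0.013] [ 0.47  -0.324  0.002] [ 0.568 -0.219  0.016]
side jar 0.66 [345.0, 171.6] 1991 [0.686 0.28  0.071] [0.663 0.24  0.007] [0.718 0.293 0.096]
side carton 0.71 [175.8, 232.3] 584 [ 0.697 -0.258  0.033] [ 0.663 -0.309  0.004] [ 0.731 -0.246  0.037]
side platen 0.88 [212.6, 268.3] 1746 [ 0.586 -0.025  0.118] [ 0.54  -0.098  0.093] [0.647 0.047 0.223]
```

View pics/a.png

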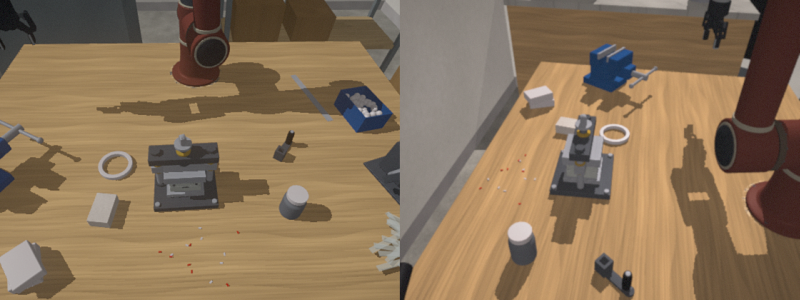

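The scene picture shows the press in the middle, the crank lying at right of it (handle upright), and the jar, ring and carton well clear. Next I refine positions and get the tool axes.

```bash
python3 - <<'E'
from h import *
o=ctrl.get_obs();print(np.round(R.from_rotvec(o['tool_rot']).as_matrix(),3).tolist())
a={c:cam(c) for c in('scene','side','wrist')}
print('Tcam',np.round(a['wrist']['tool_from_camera'],3).tolist(),a['wrist']['K'][0])
for c in('scene','side'):
    P=cloud(a[c]).reshape(-1,3)
    def q(n,c0,r,z0,z1):
        m=(np.hypot(P[:,0]-c0[0],P[:,1]-c0[1])<r)&(P[:,2]>z0)&(P[:,2]<z1)
        s=P[m]; print(c,n,m.sum(),np.round(s.mean(0),4) if m.sum() else '',np.round((s.min(0)+s.max(0))/2,4) if m.sum() else '')
    q('hubtop',(.497,.272),.035,.034,.042);q('griptop',(.438,.318),.025,.058,.07)
    q('flange',(.6,-.045),.04,.195,.206);q('sqtop',(.6,-.045),.03,.218,.24);q('cross',(.6,-.045),.15,.16,.17);q('nut',(.6,.03),.02,.17,.18)
E
```

```text
[[0.0, 0.951, 0.308], [-0.0, 0.308, -0.951], [-1.0, 0.0, 0.0]]
Tcam [[0.001, 0.273, -0.962, -0.128], [-0.001, 0.962, 0.273, 0.069], [1.0, 0.0, 0.001, 0.001], [0.0, 0.0, 0.0, 1.0]] [360.7038355    0.         275.56028287]
scene hubtop 124 [0.4956 0.2729 0.0373] [0.4951 0.2734 0.0377]
scene griptop 49 [0.4408 0.3133 0.0636] [0.4388 0.3149 0.0637]
scene flange 312 [ 0.6017 -0.0448  0.1988] [ 0.5975 -0.0455  0.2005]
scene sqtop 78 [ 0.5987 -0.0449  0.2244] [ 0.5974 -0.0454  0.2235]
scene cross 1720 [ 0.6018 -0.0456  0.1646] [ 0.5956 -0.0451  0.1651]
scene nut 117 [0.5938 0.0296 0.1735] [0.5937 0.0296 0.1733]
side hubtop 284 [0.4935 0.2731 0.0375] [0.4935 0.2736 0.0378]
side griptop 136 [0.4376 0.3169 0.0637] [0.4376 0.3154 0.0639]
side flange 235 [ 0.5938 -0.0398  0.1992] [ 0.5946 -0.0448  0.2005]
side sqtop 62 [ 0.5943 -0.0423  0.224 ] [ 0.5943 -0.0457  0.2236]
side cross 931 [ 0.5907 -0.0146  0.1649] [ 0.5946 -0.0451  0.165 ]
side nut 107 [0.5922 0.03   0.1734] [0.5931 0.0289 0.173 ]
```

Emit:
{"api": "move_arm", "payload": {"increments": [[[-0.16,0,0,0],[-0.16,0,0,0],[-0.16,0,0,0],[0,0.13,-0.094,0],[0,0.13,-0.094,0],[0,0.13,-0.094,0],[0,0.13,-0.094,0],[0,0.13,-0.094,0],[0,0.13,-0.094,0],[0,0.13,-0.094,0],[0,0.13,-0.094,0],[0,0.13,-0.094,0],[0,0.13,-0.094,0],[0,0.13,-0.094,0],[0,0.13,-0.094,0],[0,0.13,-0.094,0],[0,0.13,-0.094,0],[0,0.13,-0.094,0],[0,0.13,-0.094,0],[0,0.13,-0.094,0]]]}}

```text
t: 2.72
tool_pos: [0.5959, -0.0425, 0.3655]
tool_rot: [0.976, 1.341, -0.975]
contact_force: [0.3, -0.1, -0.1]
opening: 0.0853
```

Emit:
{"api": "move_arm", "payload": {"increments": [[[0,0,0,0],[0,0,0,0]]]}}

```text
t: 2.88
tool_pos: [0.5957, -0.0427, 0.3647]
tool_rot: [0.973, 1.343, -0.974]
contact_force: [-0.8, 0.2, -0.5]
opening: 0.0852
```

```bash
python3 - <<'E'
from h import *
o=ctrl.get_obs();print(o['tool_pos'],o['contact_force'])
w=cam('wrist');np.savez('screw.npz',**{k:w[k] for k in('pixels','depth','K','extrinsics')})
save(w,'w1.png')
P=cloud(w)
for n,z0,z1 in(('top',.222,.24),('flange',.195,.206)):
    m=(np.hypot(P[...,0]-.596,P[...,1]+.045)<.035)&(P[...,2]>z0)&(P[...,2]<z1)
    s=P[m];print(n,m.sum(),s.mean(0),(s.min(0)+s.max(0))/2)
    v,u=np.nonzero(m);print(u.mean(),v.mean())
E
```

```text
[ 0.59570447 -0.04270663  0.36473648] [-0.7561122   0.20185902 -0.54324397]
top 383 [ 0.59605402 -0.04659899  0.22542577] [ 0.59530056 -0.04676897  0.22550952]
280.1984334203655 206.97650130548303
flange 1944 [ 0.59691481 -0.0460829   0.19859287] [ 0.59501788 -0.04690847  0.20054467]
279.56995884773664 197.59465020576133
```

View pics/w1.png

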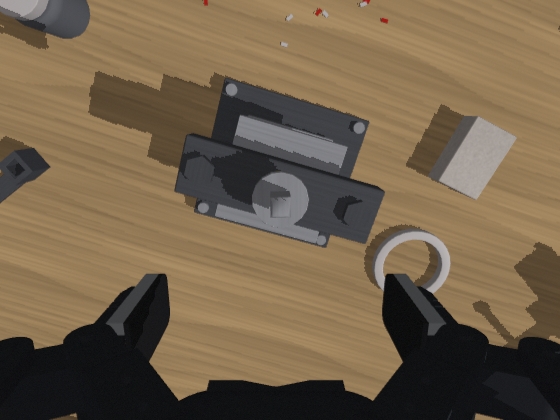

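The wrist picture shows the press from above, with the screw's flange and square end at about (280, 205). The crank's hub is at the left edge (20, 170). I need the angle of the square.

```bash
python3 - <<'E'
from h import *
w=dict(np.load('screw.npz'));P=cloud(w)
for z0 in(.205,.215,.2205,.2235,.226):
    m=(np.hypot(P[...,0]-.596,P[...,1]+.046)<.02)&(P[...,2]>z0)
    r=cv2.minAreaRect((P[m][:,:2]*1000).astype(np.float32));print(z0,m.sum(),r)
save(w,'w1c.png',(165,235,235,325),8)
E
```

```text
0.205 6124 ((597.5130615234375, -45.29399490356445), (21.87381935119629, 35.36444854736328), 17.73250961303711)
0.215 6067 ((597.5130615234375, -45.29399490356445), (21.87381935119629, 35.36444854736328), 17.73250961303711)
0.2205 6039 ((597.5130615234375, -45.29399490356445), (21.87381935119629, 35.36444854736328), 17.73250961303711)
0.2235 5939 ((598.296875, -44.95420837402344), (20.275150299072266, 35.34857177734375), 17.00349235534668)
0.226 5793 ((598.5410766601562, -44.96527099609375), (19.715293884277344, 35.36444854736328), 17.73250961303711)
```

View pics/w1c.png

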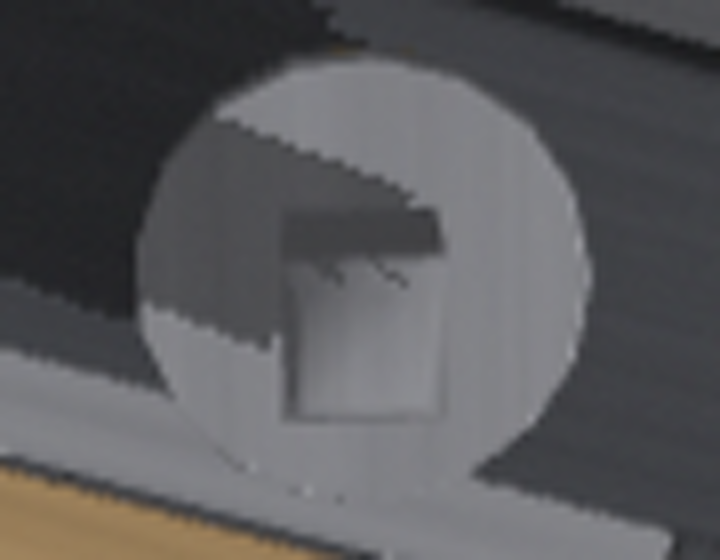

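```bash
python3 - <<'E'
from h import *
w=dict(np.load('screw.npz'));P=cloud(w)
for z0 in(.207,.215,.2235,.226):
    m=(np.hypot(P[...,0]-.596,P[...,1]+.046)<.02)&(P[...,2]>z0)&(P[...,2]<.234)
    r=cv2.minAreaRect((P[m][:,:2]*1000).astype(np.float32));print(z0,m.sum(),P[m].mean(0),P[m].max(0),r)
m=(np.hypot(P[...,0]-.596,P[...,1]+.046)<.03)&(P[...,2]>.19)&(P[...,2]<.203)
print('circle',cv2.minEnclosingCircle((P[m][:,:2]*1000).astype(np.float32)))
# crosshead edges direction
m=(np.hypot(P[...,0]-.596,P[...,1]+.046)<.12)&(P[...,2]>.158)&(P[...,2]<.17)
print(cv2.minAreaRect((P[m][:,:2]*1000).astype(np.float32)))
# bottom edge of the top face in world: pixels of crop /8 + offset
E=w['extrinsics'];K=w['K']
def ray(u,v,z):
    d=E[:3,:3]@np.array([(u-K[0,2])/K[0,0],-(v-K[1,2])/K[1,1],-1]);c=E[:3,3];return (c+d*(z-c[2])/d[2])[:2]
for pts,z in(([(287,420),(441,418),(445,255),(280,258)],.2235),([(300,415),(430,413)],.228)):
    q=np.array([ray(235+(a-.0)/8-.5,165+b/8-.5,z) for a,b in pts]);print(np.round(q*1000,1).tolist(),q.mean(0))
    for i in range(len(q)): d=q[(i+1)%len(q)]-q[i];print(np.degrees(np.arctan2(d[1],d[0]))%90,np.linalg.norm(d))
E
```

```text
0.207 491 [ 0.59698959 -0.04613235  0.22345809] [ 0.60532847 -0.03696212  0.22894382] ((595.205810546875, -46.76861572265625), (16.533742904663086, 15.747570037841797), 18.714406967163086)
0.215 447 [ 0.59644947 -0.04633271  0.22463759] [ 0.60532847 -0.0370022   0.22894382] ((595.230712890625, -46.75553512573242), (16.589677810668945, 15.634401321411133), 18.26604461669922)
0.2235 319 [ 0.59568752 -0.04661383  0.22597755] [ 0.6040752  -0.03759693  0.22894382] ((595.2714233398438, -47.00967788696289), (14.471760749816895, 15.155540466308594), 22.194705963134766)
0.226 173 [ 0.59504183 -0.04658931  0.22677993] [ 0.60229877 -0.03957006  0.22894382] ((595.1588745117188, -46.70498275756836), (12.078485488891602, 12.245281219482422), 18.988677978515625)
circle ((595.0623779296875, -46.6585693359375), 23.99578285217285)
((594.9832153320312, -46.75078582763672), (55.42162322998047, 189.921630859375), 2.0658586025238037)
[[585.6, -42.0], [590.4, -56.2], [605.9, -51.4], [600.7, -36.5]] [ 0.59565726 -0.04651441]
18.883920197635646 0.014955950943889103
17.355908669818657 0.016217432264849098
19.17338677269484 0.01577171673443558
20.24437231097349 0.01613653344918831
[[587.7, -42.7], [591.8, -54.5]] [ 0.58972777 -0.04859869]
19.026380723515786 0.012408263564043542
19.0263807235158 0.012408263564043542
```

Emit:
{"api": "move_arm", "payload": {"increments": [[[0,0,-0.148,0],[0,0,-0.148,0],[0,0,-0.148,0],[0,0,-0.148,0],[0,0,-0.148,0],[0,0,-0.148,0],[0,0,-0.148,0],[0,0,-0.148,0],[0,0,-0.142,0],[0.05,0,0,-0.0772],[0.05,0,0,-0.0772],[0.05,0,0,-0.0772],[0.05,0,0,-0.0772],[0.05,0,0,-0.0772],[0.05,0,0,-0.0772],[0.05,0,0,-0.0772],[0.05,0,0,-0.0772],[0.05,0,0,-0.0772],[0.05,0,0,-0.0772],[0.05,0,0,-0.0772]]]}}

```text
t: 4.6
tool_pos: [0.4934, 0.2692, 0.2276]
tool_rot: [-0.062, 1.569, 0.062]
contact_force: [0.2, 0.5, 1.0]
opening: 0.0852
```

Emit:
{"api": "move_arm", "payload": {"increments": [[[0,0,0,-0.0772],[0,0,0,-0.0772],[0,0,0,-0.0772],[0,0,0,-0.0772],[0,0,0,-0.0772],[0,0,0,-0.0772],[0,0,0,-0.0772],[0,0,0,0],[0,0,0,0],[0,0,0,0]]]}}

```text
t: 5.43
tool_pos: [0.4933, 0.2701, 0.228]
tool_rot: [-0.719, 1.448, 0.718]
contact_force: [-0.4, 0.2, -0.0]
opening: 0.0851
```

```bash
python3 - <<'E'
from h import *
o=ctrl.get_obs();M=R.from_rotvec(o['tool_rot']).as_matrix();print(o['tool_pos'],np.round(M,4).tolist(),o['q'])
w=cam('wrist');np.savez('crank.npz',**{k:w[k] for k in('pixels','depth','K','extrinsics')})
save(w,'w2.png')
P=cloud(w)
for n,c,r,z0,z1 in(('hub',(.4945,.273),.035,.034,.042),('hub+',(.4945,.273),.035,.015,.042),('grip',(.438,.3155),.02,.058,.07),('arm',(.466,.294),.02,.004,.014)):
    m=(np.hypot(P[...,0]-c[0],P[...,1]-c[1])<r)&(P[...,2]>z0)&(P[...,2]<z1)
    s=P[m];print(n,m.sum(),s.mean(0),cv2.minAreaRect((s[:,:2]*1000).astype(np.float32)))
E
```

```text
[0.49328751 0.2700789  0.22802617] [[0.0004, -0.7962, 0.6051], [0.0001, 0.6051, 0.7962], [-1.0, -0.0003, 0.0003]] [ 3.68641407e-01 -8.52706072e-02  1.77825651e+00 -7.96436774e-05
  1.44824139e+00 -5.52270044e-01]
hub 918 [0.49376937 0.27211783 0.03729329] ((494.05023193359375, 271.9554443359375), (31.666627883911133, 32.54397201538086), 52.23957824707031)
hub+ 1145 [0.49303025 0.27253153 0.03467205] ((494.04364013671875, 271.8412170410156), (31.927412033081055, 32.45874786376953), 53.04665756225586)
grip 546 [0.4378385  0.31356285 0.06378251] ((437.8576965332031, 313.5561828613281), (19.82037353515625, 20.440540313720703), 7.263985633850098)
arm 996 [0.46538909 0.29350989 0.00745402] ((465.5086364746094, 292.9044189453125), (23.752429962158203, 39.28290939331055), 53.347068786621094)
```

View pics/w2.png

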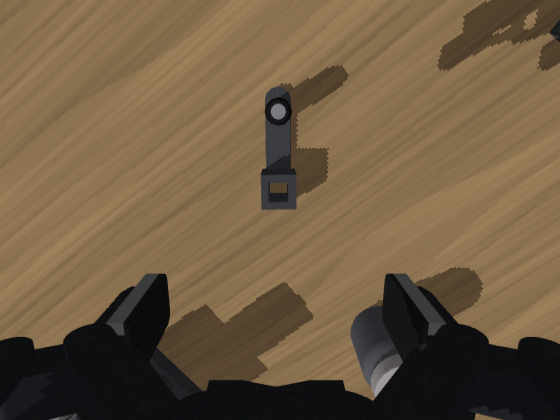

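The crank is seen in line with the tool: hub at (279, 190), handle at (278, 110). I descend, straddle the hub and grip.

Emit:
{"api": "move_arm", "payload": {"increments": [[[0.1,0.002,0.0076,-0.007],[0.12,0,0,0],[0.12,0,0,0],[0.12,0,0,0],[0.12,0,0,0],[0.1,0,0,0],[0.08,0,0,0],[0.05,0,0,0],[0.014,0,0,0],[0,0,0,0],[0,0,0,0],[0,0,0,0]]]}}

```text
t: 6.48
tool_pos: [0.4953, 0.2732, 0.0237]
tool_rot: [-0.73, 1.441, 0.729]
contact_force: [-0.4, 0.2, 0.2]
opening: 0.0856
```

Emit:
{"api": "move_arm", "payload": {"increments": [[[0,0,0,0],[0,0,0,0],[0,0,0,0],[0,0,0,0],[0,0,0,0],[0,0,0,0],[0,0,0,0],[0,0,0,0],[0,0,0,0],[0,0,0,0],[0,0,0,0],[0,0,0,0]]], "gripper": 1, "squeeze": 60}}

```text
t: 7.48
tool_pos: [0.4943, 0.2729, 0.0223]
tool_rot: [-0.73, 1.444, 0.73]
contact_force: [0.8, -0.5, 4.5]
opening: 0.0313
```

Emit:
{"api": "move_arm", "payload": {"increments": [[[-0.04,0,0,0],[-0.08,0,0,0],[-0.14,0,0,0],[-0.14,0,0,0.0771],[-0.14,0,0,0.0771],[-0.14,0,0,0.0771],[-0.14,0,0,0.0771],[-0.12,0,0,0.0771],[-0.06,0,0,0],[0,-0.08,-0.004,0],[0,-0.14,-0.004,0],[0,-0.14,-0.004,0],[0,-0.14,-0.004,0],[0,-0.14,-0.004,0],[0,-0.14,-0.004,0],[0,-0.14,-0.004,0],[0,-0.14,0,0],[0,-0.13,0,0],[0,-0.1,0,0],[0,-0.05,0,0]]]}}

```text
t: 9.15
tool_pos: [0.5953, -0.0492, 0.2699]
tool_rot: [-0.257, 1.559, 0.257]
contact_force: [-1.1, 0.1, -3.3]
opening: 0.0312
```

Emit:
{"api": "move_arm", "payload": {"increments": [[[0,0,0,0],[0,0,0,0],[0,0,0,0]]]}}

```text
t: 9.4
tool_pos: [0.5952, -0.0453, 0.271]
tool_rot: [-0.259, 1.557, 0.261]
contact_force: [0.6, 0.5, -2.9]
opening: 0.0311
```

```bash
python3 - <<'E'
from h import *
o=ctrl.get_obs();M=R.from_rotvec(o['tool_rot']).as_matrix();t=np.array(o['tool_pos']);print(t,np.round(M,4).tolist(),o['q'],o['contact_force'],o['opening'])
print('jaw',np.degrees(np.arctan2(M[1,2],M[0,2])))
a=[]
for c in('wrist','scene','side'):
    w=cam(c);P=cloud(w);a.append(w)
    np.savez(c+'3.npz',**{k:w[k] for k in('pixels','depth','K','extrinsics')})
    Q=(P-t)@M   # tool coords
    for n,y0,y1,xa,xb in(('hubtop',-.03,.03,-.02,-.010),('griptop',.055,.085,-.046,-.036),('arm',.02,.06,.01,.018)):
        m=(Q[...,1]>y0)&(Q[...,1]<y1)&(abs(Q[...,2])<.0157)&(Q[...,0]>xa)&(Q[...,0]<xb)
        if m.sum()>5: print(c,n,m.sum(),Q[m].mean(0),Q[m].min(0),Q[m].max(0))
pix=np.hstack([a[0]['pixels'],a[2]['pixels']])[:,:,::-1]
cv2.imwrite('pics/w3.png',cv2.resize(pix,None,fx=.714,fy=.714,interpolation=cv2.INTER_AREA))
E
```

```text
[ 0.59516123 -0.04527852  0.27104695] [[-0.0017, -0.3252, 0.9457], [0.0011, 0.9457, 0.3252], [-1.0, 0.0015, -0.0012]] [-2.00882406e-01 -2.64831559e-02  1.64999614e+00  7.05003261e-04
  1.51993019e+00 -5.32123298e-01] [ 0.60001899  0.4776072  -2.92655876] 0.03105641447679321
jaw 18.97666880350962
wrist hubtop 5893 [-1.46039110e-02  3.60779424e-04  9.99306755e-05] [-0.01997585 -0.0181008  -0.01569275] [-0.01000076  0.0157423   0.01568908]
wrist griptop 5594 [-0.04166825  0.06913763 -0.00063867] [-0.04591347  0.05828146 -0.01094561] [-0.03600623  0.07919681  0.00977581]
wrist arm 4820 [ 0.01502837  0.03762811 -0.00075114] [ 0.01281746  0.02000927 -0.01279095] [0.01739045 0.05767972 0.01134369]
scene hubtop 77 [-0.01487296 -0.01090749 -0.00121052] [-0.017655   -0.01554159 -0.01493939] [-0.01029568  0.0053678   0.01567322]
scene griptop 93 [-0.04111338  0.06933773  0.0040185 ] [-0.04544435  0.06025173 -0.00693586] [-0.03613155  0.08014841  0.01071196]
scene arm 199 [0.0148368  0.04230769 0.00358395] [ 0.01214158  0.02030067 -0.01092246] [0.01790899 0.05997692 0.01400116]
side hubtop 145 [-1.50129931e-02  1.34462084e-03  2.94255641e-05] [-0.01758053 -0.01819319 -0.01559012] [-0.01001761  0.01742244  0.01518775]
side griptop 84 [-0.04100974  0.07440256  0.00059957] [-0.04598772  0.06479655 -0.01012604] [-0.03602774  0.08125553  0.01015603]
side arm 46 [0.0140356  0.03729081 0.0086601 ] [0.01210268 0.02058982 0.00304374] [0.01640488 0.05857794 0.01206937]
```

View pics/w3.png

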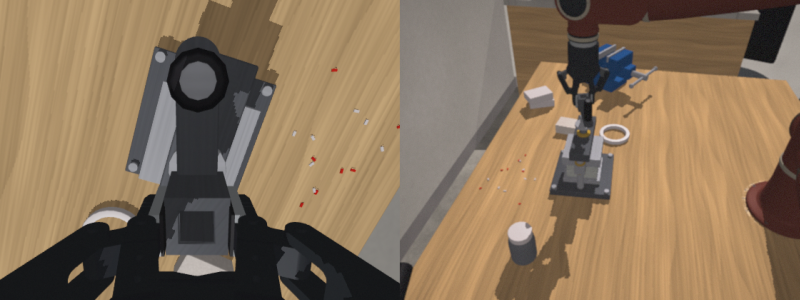

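The crank hangs level over the screw, with the hub held at tool y ≈ -1 mm, and its axis is within about 0.5 mm of the screw. I lower it in stages, watching the force.

Emit:
{"api": "move_arm", "payload": {"increments": [[[0.02,0,-0.002,0],[0.02,0,0,0],[0.02,0,0,0],[0.012,0,0,0],[0.008,0,0,0],[0.008,0,0,0],[0.008,0,0,0],[0.008,0,0,0],[0,0,0,0],[0,0,0,0]]]}}

```text
t: 10.38
tool_pos: [0.5954, -0.0467, 0.2458]
tool_rot: [-0.259, 1.555, 0.259]
contact_force: [-0.6, -0.1, -2.4]
opening: 0.0312
```

Emit:
{"api": "move_arm", "payload": {"increments": [[[0.008,0,0,0],[0.008,0,0,0],[0.008,0,0,0],[0,0,0,0],[0,0,0,0]]]}}

```text
t: 10.8
tool_pos: [0.5952, -0.0464, 0.2392]
tool_rot: [-0.259, 1.556, 0.26]
contact_force: [-0.4, 1.4, -3.1]
opening: 0.0313
```

Inside the square with almost no force. I continue to the shoulder.

Emit:
{"api": "move_arm", "payload": {"increments": [[[0.01,0,0,0],[0.01,0,0,0],[0.01,0,0,0],[0.01,0,0,0],[0.008,0,0,0],[0.006,0,0,0],[0.006,0,0,0],[0,0,0,0],[0,0,0,0]]]}}

```text
t: 11.55
tool_pos: [0.5953, -0.0464, 0.2245]
tool_rot: [-0.259, 1.555, 0.26]
contact_force: [-1.0, 3.6, -3.1]
opening: 0.0308
```

Emit:
{"api": "move_arm", "payload": {"increments": [[[0.004,0,0,0],[0.004,0,0,0],[0.004,0,0,0],[0,0,0,0],[0,0,0,0],[0,0,0,0]]]}}

```text
t: 12.05
tool_pos: [0.5954, -0.0464, 0.222]
tool_rot: [-0.259, 1.555, 0.26]
contact_force: [-1.0, 4.2, 0.9]
opening: 0.0309
```

Contact on the shoulder is felt. I release, lift off and look.

Emit:
{"api": "move_arm", "payload": {"increments": [[[0,0,0,0],[0,0,0,0],[0,0,0,0],[0,0,0,0],[0,0,0,0],[0,0,0,0],[0,0,0,0],[-0.06,0,0,0],[-0.12,0,0,0],[-0.12,0,0,0],[-0.08,0,0,0],[0,0,0,0],[0,0,0,0],[0,0,0,0]]], "gripper": 0}}

```text
t: 13.22
tool_pos: [0.595, -0.0466, 0.3156]
tool_rot: [-0.259, 1.557, 0.26]
contact_force: [-0.2, -0.5, -0.4]
opening: 0.0854
```

```bash
cat > loc.py <<'E'
from h import *
import sys
o=ctrl.get_obs();M=R.from_rotvec(o['tool_rot']).as_matrix();t=np.array(o['tool_pos']);print(o['t'],t,np.round(M,4).tolist(),o['contact_force'])
w=cam('wrist');P=cloud(w);S=np.array([.5951,-.0467]);rr=np.hypot(P[...,0]-S[0],P[...,1]-S[1])
for n,r0,r1,z0,z1 in(('hubtop',0,.028,.23,.243),('griptop',.05,.09,.258,.268),('arm',.025,.055,.202,.214)):
    m=(rr>r0)&(rr<r1)&(P[...,2]>z0)&(P[...,2]<z1)
    if m.sum()>9: print(n,m.sum(),np.median(P[m],0),cv2.minAreaRect((P[m][:,:2]*1000).astype(np.float32)))
save(w,sys.argv[1])
E
python3 loc.py w4.png
```

```text
13.2167 [ 0.59497223 -0.04657923  0.31561611] [[-0.0015, -0.3242, 0.946], [0.0002, 0.946, 0.3242], [-1.0, 0.0007, -0.0013]] [-0.23554937 -0.48194813 -0.38475605]
hubtop 2152 [ 0.59463051 -0.04639566  0.23657699] ((594.80419921875, -47.24918746948242), (32.0856819152832, 32.698326110839844), 18.616308212280273)
griptop 1317 [0.5721725  0.0192409  0.26252606] ((572.1436157226562, 19.198162078857422), (19.483131408691406, 19.85023307800293), 64.10591125488281)
arm 1693 [ 0.58177451 -0.00927219  0.20644184] ((582.5558471679688, -10.472846984863281), (23.56114387512207, 33.161338806152344), 18.22920799255371)
```

View pics/w4.png

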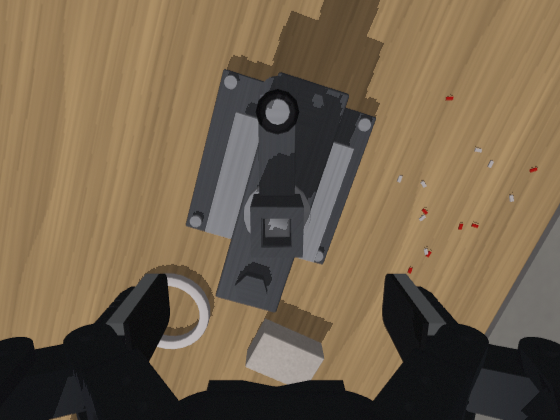

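The crank is seated: hub at (277, 228) with the screw's square end visible inside it, hub top 0.237 m, handle at (277, 110), radius 70 mm along tool +y. Next I grip the handle at mid-height.

Emit:
{"api": "move_arm", "payload": {"increments": [[[0,0.08,0,0],[0,0.12,0,0],[0,0.08,0,0],[0,0,0,0],[0.06,0,0,0],[0.08,0,0,0],[0.08,0,0,0],[0.06,0,0,0],[0.03,0,0,0],[0.012,0,0,0],[0,0,0,0],[0,0,0,0]]]}}

```text
t: 14.27
tool_pos: [0.573, 0.0192, 0.2367]
tool_rot: [-0.259, 1.555, 0.259]
contact_force: [-0.9, -0.6, 0.0]
opening: 0.0853
```

Emit:
{"api": "move_arm", "payload": {"increments": [[[0,0,0,0],[0,0,0,0],[0,0,0,0],[0,0,0,0],[0,0,0,0],[0,0,0,0],[0,0,0,0],[0,0,0,0],[0,0,0,0],[0,0,0,0],[0,0,0,0],[0,0,0,0]]], "gripper": 1, "squeeze": 50}}

```text
t: 15.27
tool_pos: [0.5728, 0.0197, 0.2366]
tool_rot: [-0.259, 1.555, 0.259]
contact_force: [-0.2, 1.8, 1.9]
opening: 0.0208
```

```bash
python3 - <<'E'
import numpy as np
for s in(9,3):
    th=np.radians(np.arange(0,361,s));d=np.diff(np.c_[np.cos(th),np.sin(th)]*.28,axis=0)
    print(s,[[.0001*round(4*s/9),round(a,4),round(b,4)] for a,b in d[:90//s]])
E
```

```text
9 [[0.0004, np.float64(-0.0034), np.float64(0.0438)], [0.0004, np.float64(-0.0103), np.float64(0.0427)], [0.0004, np.float64(-0.0168), np.float64(0.0406)], [0.0004, np.float64(-0.023), np.float64(0.0375)], [0.0004, np.float64(-0.0285), np.float64(0.0334)], [0.0004, np.float64(-0.0334), np.float64(0.0285)], [0.0004, np.float64(-0.0375), np.float64(0.023)], [0.0004, np.float64(-0.0406), np.float64(0.0168)], [0.0004, np.float64(-0.0427), np.float64(0.0103)], [0.0004, np.float64(-0.0438), np.float64(0.0034)]]
3 [[0.0001, np.float64(-0.0004), np.float64(0.0147)], [0.0001, np.float64(-0.0012), np.float64(0.0146)], [0.0001, np.float64(-0.0019), np.float64(0.0145)], [0.0001, np.float64(-0.0027), np.float64(0.0144)], [0.0001, np.float64(-0.0034), np.float64(0.0143)], [0.0001, np.float64(-0.0042), np.float64(0.0141)], [0.0001, np.float64(-0.0049), np.float64(0.0138)], [0.0001, np.float64(-0.0056), np.float64(0.0135)], [0.0001, np.float64(-0.0063), np.float64(0.0132)], [0.0001, np.float64(-0.007), np.float64(0.0129)], [0.0001, np.float64(-0.0077), np.float64(0.0125)], [0.0001, np.float64(-0.008
[... 241 characters left out ...]
float64(-0.0111), np.float64(0.0095)], [0.0001, np.float64(-0.0116), np.float64(0.0089)], [0.0001, np.float64(-0.0121), np.float64(0.0083)], [0.0001, np.float64(-0.0125), np.float64(0.0077)], [0.0001, np.float64(-0.0129), np.float64(0.007)], [0.0001, np.float64(-0.0132), np.float64(0.0063)], [0.0001, np.float64(-0.0135), np.float64(0.0056)], [0.0001, np.float64(-0.0138), np.float64(0.0049)], [0.0001, np.float64(-0.0141), np.float64(0.0042)], [0.0001, np.float64(-0.0143), np.float64(0.0034)], [0.0001, np.float64(-0.0144), np.float64(0.0027)], [0.0001, np.float64(-0.0145), np.float64(0.0019)], [0.0001, np.float64(-0.0146), np.float64(0.0012)], [0.0001, np.float64(-0.0147), np.float64(0.0004)]]
```

Handle held (opening 21 mm). First quarter turn, to see the forces.

Emit:
{"api": "move_arm", "payload": {"increments": [[[0.0004,-0.0034,0.0438,0],[0.0004,-0.0103,0.0427,0],[0.0004,-0.0168,0.0406,0],[0.0004,-0.023,0.0375,0],[0.0004,-0.0285,0.0334,0],[0.0004,-0.0334,0.0285,0],[0.0004,-0.0375,0.023,0],[0.0004,-0.0406,0.0168,0],[0.0004,-0.0427,0.0103,0],[0.0004,-0.0438,0.0034,0]]]}}

```text
t: 16.1
tool_pos: [0.6616, -0.0227, 0.2357]
tool_rot: [-0.258, 1.556, 0.263]
contact_force: [-3.4, 4.7, 4.4]
opening: 0.0206
```

Tangential push is about 5.5 N with little radial load, as expected. I continue by half turns.

Emit:
{"api": "move_arm", "payload": {"increments": [[[0.0004,-0.0438,-0.0034,0],[0.0004,-0.0427,-0.0103,0],[0.0004,-0.0406,-0.0168,0],[0.0004,-0.0375,-0.023,0],[0.0004,-0.0334,-0.0285,0],[0.0004,-0.0285,-0.0334,0],[0.0004,-0.023,-0.0375,0],[0.0004,-0.0168,-0.0406,0],[0.0004,-0.0103,-0.0427,0],[0.0004,-0.0034,-0.0438,0],[0.0004,0.0034,-0.0438,0],[0.0004,0.0103,-0.0427,0],[0.0004,0.0168,-0.0406,0],[0.0004,0.023,-0.0375,0],[0.0004,0.0285,-0.0334,0],[0.0004,0.0334,-0.0285,0],[0.0004,0.0375,-0.023,0],[0.0004,0.0406,-0.0168,0],[0.0004,0.0427,-0.0103,0],[0.0004,0.0438,-0.0034,0]]]}}

```text
t: 17.77
tool_pos: [0.5298, -0.0705, 0.2339]
tool_rot: [-0.261, 1.552, 0.255]
contact_force: [3.7, -3.9, -0.1]
opening: 0.0206
```

Emit:
{"api": "move_arm", "payload": {"increments": [[[0.0005,0.0438,0.0034,0],[0.0005,0.0427,0.0103,0],[0.0005,0.0406,0.0168,0],[0.0005,0.0375,0.023,0],[0.0005,0.0334,0.0285,0],[0.0005,0.0285,0.0334,0],[0.0005,0.023,0.0375,0],[0.0005,0.0168,0.0406,0],[0.0005,0.0103,0.0427,0],[0.0005,0.0034,0.0438,0],[0.0005,-0.0034,0.0438,0],[0.0005,-0.0103,0.0427,0],[0.0005,-0.0168,0.0406,0],[0.0005,-0.023,0.0375,0],[0.0005,-0.0285,0.0334,0],[0.0005,-0.0334,0.0285,0],[0.0005,-0.0375,0.023,0],[0.0005,-0.0406,0.0168,0],[0.0005,-0.0427,0.0103,0],[0.0005,-0.0438,0.0034,0]]]}}

```text
t: 19.43
tool_pos: [0.6617, -0.0228, 0.2317]
tool_rot: [-0.258, 1.556, 0.262]
contact_force: [-3.3, 3.3, 6.1]
opening: 0.0208
```

Emit:
{"api": "move_arm", "payload": {"increments": [[[0.0004,-0.0438,-0.0034,0],[0.0004,-0.0427,-0.0103,0],[0.0004,-0.0406,-0.0168,0],[0.0004,-0.0375,-0.023,0],[0.0004,-0.0334,-0.0285,0],[0.0004,-0.0285,-0.0334,0],[0.0004,-0.023,-0.0375,0],[0.0004,-0.0168,-0.0406,0],[0.0004,-0.0103,-0.0427,0],[0.0004,-0.0034,-0.0438,0]]]}}

```text
t: 20.27
tool_pos: [0.6193, -0.1124, 0.2308]
tool_rot: [-0.258, 1.55, 0.26]
contact_force: [4.0, 3.6, 2.8]
opening: 0.0208
```

Emit:
{"api": "move_arm", "payload": {"increments": [[[0.0004,0.0034,-0.0438,0],[0.0004,0.0103,-0.0427,0],[0.0004,0.0168,-0.0406,0],[0.0004,0.023,-0.0375,0],[0.0004,0.0285,-0.0334,0],[0.0004,0.0334,-0.0285,0],[0.0004,0.0375,-0.023,0],[0.0004,0.0406,-0.0168,0],[0.0004,0.0427,-0.0103,0],[0.0004,0.0438,-0.0034,0],[0.0004,0.0438,0.0034,0],[0.0004,0.0427,0.0103,0],[0.0004,0.0406,0.0168,0],[0.0004,0.0375,0.023,0],[0.0004,0.0334,0.0285,0]]]}}

```text
t: 21.52
tool_pos: [0.532, -0.0169, 0.2291]
tool_rot: [-0.261, 1.557, 0.256]
contact_force: [-2.8, -3.7, 4.6]
opening: 0.021
```

```bash
cat > f.py <<'E'
from h import *
def st():
    o=ctrl.get_obs();t=np.array(o['tool_pos']);d=(t-[.5951,-.0467,0])[:2]
    y=np.array([-.3242,.946]);z=np.array([.946,.3242]);th=np.arctan2(d@z,d@y)
    rad=d/np.linalg.norm(d);tan=np.array([rad[1],-rad[0]]) # clockwise
    F=np.array(o['contact_force']);print('t %.2f theta %.1f r %.4f z %.4f push %.1f radial %.1f Fz %.1f'%(o['t'],np.degrees(th)%360,np.linalg.norm(d),t[2],-F[:2]@tan,F[:2]@rad,F[2]))
if __name__=='__main__': st()
E
python3 f.py; python3 - <<'E'
from h import *
a=cam('side');P=cloud(a)
rr=np.hypot(P[...,0]-.5951,P[...,1]+.0467)
b=np.histogram(P[...,2][(rr<.08)&(P[...,2]>.02)&(P[...,2]<.2)],bins=np.arange(.02,.2,.002))
print([(round(z,3),n) for z,n in zip(b[1],b[0])if n>25])
save(a,'s5.png',(130,270,190,330),5)
E
```

```text
t 21.52 theta 314.2 r 0.0698 z 0.2291 push 4.6 radial 0.9 Fz 4.6
[(np.float64(0.02), np.int64(299)), (np.float64(0.022), np.int64(68)), (np.float64(0.024), np.int64(32)), (np.float64(0.026), np.int64(30)), (np.float64(0.028), np.int64(44)), (np.float64(0.03), np.int64(26)), (np.float64(0.032), np.int64(89)), (np.float64(0.034), np.int64(189)), (np.float64(0.036), np.int64(53)), (np.float64(0.038), np.int64(29)), (np.float64(0.058), np.int64(27)), (np.float64(0.086), np.int64(35)), (np.float64(0.088), np.int64(28)), (np.float64(0.09), np.int64(30)), (np.float64(0.094), np.int64(30)), (np.float64(0.096), np.int64(32)), (np.float64(0.098), np.int64(31)), (np.float64(0.1), np.int64(36)), (np.float64(0.102), np.int64(26)), (np.float64(0.104), np.int64(30)), (np.float64(0.106), np.int64(42)), (np.float64(0.108), np.int64(219)), (np.float64(0.11), np.int64(468)), (np.float64(0.112), np.int64(110)), (np.float64(0.162), np.int64(119)), (np.float64(0.164), np.int64(346)), (np.float64(0.166), np.int64(85)), (np.float64(0.168), np.int64(29)), (np.float64(0.17), np.int64(54)), (np.float64(0.172), np.int64(51)), (np.float64(0.174), np.int64(26)), (np.float64(0.19), np.int64(41)), (np.float64(0.192), np.int64(42)), (np.float64(0.194), np.int64(35)), (np.float64(0.196), np.int64(48)), (np.float64(0.198), np.int64(131))]
```

View pics/s5.png

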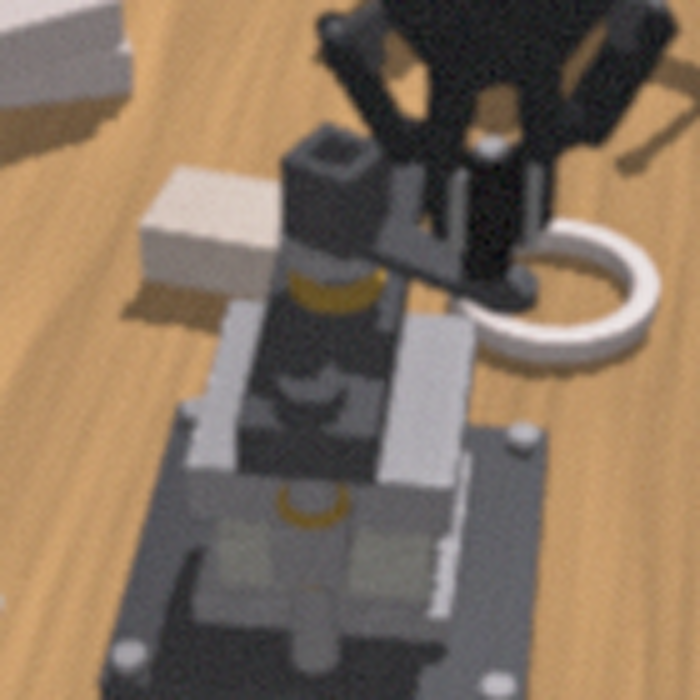

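The crank is still fully on the square, and the platen top has dropped from about 0.118 to 0.110 m. Contact is now possible, so I go in small steps and watch the push.

Emit:
{"api": "move_arm", "payload": {"increments": [[[0.0004,0.0285,0.0334,0],[0.0004,0.023,0.0375,0],[0.0004,0.0168,0.0406,0],[0.0004,0.0103,0.0427,0],[0.0004,0.0034,0.0438,0]]]}}

```text
t: 21.98
tool_pos: [0.5721, 0.0197, 0.2285]
tool_rot: [-0.259, 1.558, 0.259]
contact_force: [-5.2, -0.2, 6.5]
opening: 0.0209
```

```bash
python3 f.py
```

```text
t 21.98 theta 359.8 r 0.0703 z 0.2285 push 5.0 radial 1.5 Fz 6.5
```

Emit:
{"api": "move_arm", "payload": {"increments": [[[0.0004,-0.0034,0.0438,0],[0.0004,-0.0103,0.0427,0],[0.0004,-0.0168,0.0406,0]]]}}

```text
t: 22.23
tool_pos: [0.6048, 0.0232, 0.2282]
tool_rot: [-0.259, 1.558, 0.261]
contact_force: [-5.5, 0.5, 7.1]
opening: 0.0208
```

Emit:
{"api": "move_arm", "payload": {"increments": [[[0.0004,-0.023,0.0375,0],[0.0004,-0.0285,0.0334,0],[0.0004,-0.0334,0.0285,0]]]}}

```text
t: 22.48
tool_pos: [0.6354, 0.0114, 0.228]
tool_rot: [-0.258, 1.557, 0.261]
contact_force: [-4.8, 2.1, 6.2]
opening: 0.0208
```

Emit:
{"api": "move_arm", "payload": {"increments": [[[0.0004,-0.0375,0.023,0],[0.0004,-0.0406,0.0168,0],[0.0004,-0.0427,0.0103,0],[0.0004,-0.0438,0.0034,0]]]}}

```text
t: 22.82
tool_pos: [0.6617, -0.0229, 0.2277]
tool_rot: [-0.257, 1.555, 0.262]
contact_force: [-3.4, 4.7, 6.3]
opening: 0.0208
```

Emit:
{"api": "move_arm", "payload": {"increments": [[[0.0004,-0.0438,-0.0034,0],[0.0004,-0.0427,-0.0103,0],[0.0004,-0.0406,-0.0168,0]]]}}

```text
t: 23.07
tool_pos: [0.6652, -0.0554, 0.2274]
tool_rot: [-0.257, 1.554, 0.263]
contact_force: [-1.7, 5.0, 5.4]
opening: 0.0211
```

Emit:
{"api": "move_arm", "payload": {"increments": [[[0.0004,-0.0375,-0.023,0],[0.0004,-0.0334,-0.0285,0],[0.0004,-0.0285,-0.0334,0]]]}}

```text
t: 23.32
tool_pos: [0.6536, -0.086, 0.2272]
tool_rot: [-0.257, 1.552, 0.262]
contact_force: [1.2, 5.0, 4.4]
opening: 0.0208
```

Emit:
{"api": "move_arm", "payload": {"increments": [[[0.0004,-0.023,-0.0375,0],[0.0004,-0.0168,-0.0406,0],[0.0004,-0.0103,-0.0427,0],[0.0004,-0.0034,-0.0438,0]]]}}

```text
t: 23.65
tool_pos: [0.6193, -0.1124, 0.2268]
tool_rot: [-0.258, 1.55, 0.26]
contact_force: [3.6, 3.9, 2.5]
opening: 0.021
```

Emit:
{"api": "move_arm", "payload": {"increments": [[[0.0004,0.0034,-0.0438,0],[0.0004,0.0103,-0.0427,0],[0.0004,0.0168,-0.0406,0]]]}}

```text
t: 23.9
tool_pos: [0.5869, -0.116, 0.2266]
tool_rot: [-0.259, 1.549, 0.259]
contact_force: [6.2, 2.2, 2.7]
opening: 0.0207
```

Emit:
{"api": "move_arm", "payload": {"increments": [[[0.0004,0.023,-0.0375,0],[0.0004,0.0285,-0.0334,0]]]}}

```text
t: 24.07
tool_pos: [0.566, -0.11, 0.2264]
tool_rot: [-0.26, 1.549, 0.257]
contact_force: [6.1, 0.1, 1.8]
opening: 0.0207
```

```bash
python3 f.py
```

```text
t 24.07 theta 223.6 r 0.0696 z 0.2264 push 5.5 radial -2.6 Fz 1.8
```

Emit:
{"api": "move_arm", "payload": {"increments": [[[0.0004,0.0334,-0.0285,0],[0.0004,0.0375,-0.023,0],[0.0004,0.0406,-0.0168,0]]]}}

```text
t: 24.32
tool_pos: [0.5409, -0.0901, 0.2263]
tool_rot: [-0.262, 1.549, 0.255]
contact_force: [6.9, -5.6, 1.9]
opening: 0.0212
```

```bash
python3 f.py
```

```text
t 24.32 theta 250.2 r 0.0695 z 0.2263 push 8.7 radial -1.9 Fz 1.9
```

The push has risen to 8.7 N, so the platen has met the mould. I go in finer steps.

Emit:
{"api": "move_arm", "payload": {"increments": [[[0.0004,0.0427,-0.0103,0]]]}}

```text
t: 24.4
tool_pos: [0.535, -0.0816, 0.2262]
tool_rot: [-0.263, 1.55, 0.253]
contact_force: [7.1, -7.6, 0.7]
opening: 0.0206
```

```bash
python3 f.py
```

```text
t 24.40 theta 258.7 r 0.0695 z 0.2262 push 10.2 radial -2.3 Fz 0.7
```

Emit:
{"api": "move_arm", "payload": {"increments": [[[0.0004,0.0438,-0.0034,0]]]}}

```text
t: 24.48
tool_pos: [0.5306, -0.0724, 0.2262]
tool_rot: [-0.265, 1.551, 0.251]
contact_force: [5.0, -11.8, 0.7]
opening: 0.0211
```

```bash
python3 f.py
```

```text
t 24.48 theta 267.2 r 0.0695 z 0.2262 push 12.8 radial -0.3 Fz 0.7
```

Emit:
{"api": "move_arm", "payload": {"increments": [[[0,0,0,0],[0,0,0,0],[0,0,0,0]]]}}

```text
t: 24.73
tool_pos: [0.5302, -0.0715, 0.2261]
tool_rot: [-0.263, 1.552, 0.254]
contact_force: [1.1, -6.4, 2.8]
opening: 0.0207
```

```bash
python3 f.py
```

```text
t 24.73 theta 268.0 r 0.0694 z 0.2261 push 6.3 radial 1.2 Fz 2.8
```

Emit:
{"api": "move_arm", "payload": {"increments": [[[0.0001,0.0147,0.0004,0]]]}}

```text
t: 24.82
tool_pos: [0.5296, -0.0696, 0.2262]
tool_rot: [-0.265, 1.552, 0.25]
contact_force: [2.8, -12.4, 2.5]
opening: 0.0211
```

```bash
python3 f.py
```

```text
t 24.82 theta 269.7 r 0.0694 z 0.2262 push 12.6 radial 1.4 Fz 2.5
```

Emit:
{"api": "move_arm", "payload": {"increments": [[[0.0001,0.0147,0.0012,0]]]}}

```text
t: 24.9
tool_pos: [0.5286, -0.0664, 0.2262]
tool_rot: [-0.266, 1.552, 0.249]
contact_force: [2.2, -13.7, 2.4]
opening: 0.0208
```

```bash
python3 f.py
```

```text
t 24.90 theta 272.4 r 0.0694 z 0.2262 push 13.8 radial 1.8 Fz 2.4
```

13.8 N while turning, so it is tight. I release with a partial opening (the jaws face the hub here) and lift straight up.

Emit:
{"api": "move_arm", "payload": {"increments": [[[0,0,0,0],[0,0,0,0],[0,0,0,0],[0,0,0,0],[0,0,0,0],[0,0,0,0],[0,0,0,0]]], "gripper": 0.5}}

```text
t: 25.48
tool_pos: [0.5271, -0.0621, 0.2246]
tool_rot: [-0.259, 1.555, 0.259]
contact_force: [0.2, 0.3, 0.1]
opening: 0.0427
```

Emit:
{"api": "move_arm", "payload": {"increments": [[[-0.03,0,0,0],[-0.06,0,0,0],[-0.08,0,0,0],[-0.1,0,0,0],[-0.1,0,0,0],[-0.06,0,0.04,0],[0,0,0.1,0],[0,0,0.1,0],[0,0,0.04,0],[0,0,0,0],[0,0,0,0],[0,0,0,0]]]}}

```text
t: 26.48
tool_pos: [0.5926, -0.0397, 0.3321]
tool_rot: [-0.259, 1.556, 0.259]
contact_force: [-0.2, -0.4, -0.4]
opening: 0.043
```

```bash
sed -i 's/.23,.243/.215,.24/;s/.258,.268/.24,.268/;s/.202,.214/.185,.21/' loc.py; python3 loc.py w6.png; python3 - <<'E'
from h import *
for c in('scene','side'):
    a=cam(c);P=cloud(a)
    for n in('ring','jar','carton'):
        for r in ctrl.trace(c,n)[:1]: q=P[r['region']&(a['depth']>0)];print(c,n,np.round(np.median(q,0),3))
E
```

```text
26.4833 [ 0.59256831 -0.03972252  0.33206156] [[-0.0011, -0.3242, 0.946], [-0.0001, 0.946, 0.3242], [-1.0, 0.0003, -0.001]] [-0.2148144  -0.41936295 -0.41244388]
hubtop 2086 [ 0.5942169  -0.04648431  0.22563143] ((594.311279296875, -46.92428207397461), (32.130462646484375, 32.549781799316406), 36.17401123046875)
griptop 945 [ 0.53882692 -0.0845365   0.25117091] ((538.603515625, -87.54037475585938), (20.103858947753906, 21.27907943725586), 53.259525299072266)
arm 1234 [ 0.56297021 -0.06895912  0.19560631] ((564.0476684570312, -69.28575134277344), (33.069698333740234, 24.427082061767578), 36.40848159790039)
scene ring [ 0.522 -0.273  0.012]
scene jar [0.71  0.253 0.073]
scene carton [ 0.696 -0.275  0.034]
side ring [ 0.572 -0.058  0.211]
side jar [0.687 0.28  0.071]
```

View pics/w6.png

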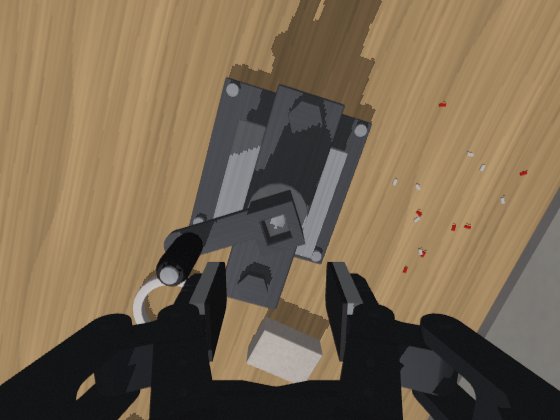

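The picture shows the crank on the screw (hub at about (272, 220)) but its handle at about (175, 265). That is some 20° back from where I let go, so the mould sprang back when I released. The hub is still seated: its top fell about 11 mm, matching the turns. Too much of the load may be gone, so I regrip, tighten again and ease the handle off gently before letting go.

Emit:
{"api": "move_arm", "payload": {"increments": [[[0,-0.04,-0.09,0],[0,-0.04,-0.1,0],[0,-0.033,-0.077,0],[0,0,0,0],[0,0,0,0]]]}}

```text
t: 27.35
tool_pos: [0.5391, -0.0884, 0.3326]
tool_rot: [-0.258, 1.554, 0.258]
contact_force: [0.9, -0.5, -0.4]
opening: 0.0426
```

```bash
python3 loc.py w7.png; python3 f.py
```

```text
27.35 [ 0.53908625 -0.08835245  0.3326032 ] [[0.001, -0.3229, 0.9464], [0.0001, 0.9464, 0.3229], [-1.0, -0.0003, 0.001]] [ 0.85870673 -0.48601469 -0.43316552]
hubtop 2371 [ 0.59429627 -0.04647865  0.22568381] ((594.4913940429688, -47.06504440307617), (32.537445068359375, 32.849578857421875), 36.17275619506836)
griptop 943 [ 0.53704873 -0.08586426  0.2514712 ] ((537.3850708007812, -87.67882537841797), (20.894405364990234, 19.44198226928711), 16.824609756469727)
arm 1328 [ 0.56308892 -0.06912852  0.19576384] ((564.0184326171875, -69.30986022949219), (32.932960510253906, 24.297807693481445), 36.505245208740234)
t 27.40 theta 252.4 r 0.0692 z 0.3325 push -1.2 radial 0.5 Fz -0.2
```

Emit:
{"api": "move_arm", "payload": {"increments": [[[0.06,0,0,0],[0.1,0,0,0],[0.1,0,0,0],[0.08,0,0,0],[0.05,0,0,0],[0.025,0,0,0],[0.013,0,0,0],[0,0,0,0],[0,0,0,0],[0,0,0,0]]]}}

```text
t: 28.23
tool_pos: [0.5402, -0.0881, 0.2269]
tool_rot: [-0.26, 1.553, 0.258]
contact_force: [0.1, 0.2, -0.0]
opening: 0.0427
```

Emit:
{"api": "move_arm", "payload": {"increments": [[[0,0,0,0],[0,0,0,0],[0,0,0,0],[0,0,0,0],[0,0,0,0],[0,0,0,0],[0,0,0,0],[0,0,0,0]]], "gripper": 1, "squeeze": 60}}

```text
t: 28.9
tool_pos: [0.5398, -0.0883, 0.2264]
tool_rot: [-0.26, 1.554, 0.258]
contact_force: [-0.2, -1.2, 5.6]
opening: 0.0209
```

```bash
python3 f.py
```

```text
t 28.90 theta 252.0 r 0.0692 z 0.2264 push 0.9 radial 0.9 Fz 5.6
```

Emit:
{"api": "move_arm", "payload": {"increments": [[[0,0.014,-0.0044,0],[0,0.014,-0.0037,0]]]}}

```text
t: 29.07
tool_pos: [0.5361, -0.0832, 0.2266]
tool_rot: [-0.262, 1.553, 0.256]
contact_force: [2.6, -6.5, 3.9]
opening: 0.0205
```

```bash
python3 f.py
```

```text
t 29.07 theta 257.2 r 0.0694 z 0.2266 push 6.8 radial 1.2 Fz 3.9
```

Emit:
{"api": "move_arm", "payload": {"increments": [[[0,0.0143,-0.003,0],[0,0.0145,-0.0023,0]]]}}

```text
t: 29.23
tool_pos: [0.5333, -0.0783, 0.2267]
tool_rot: [-0.265, 1.551, 0.252]
contact_force: [4.1, -9.4, 1.2]
opening: 0.021
```

```bash
python3 f.py
```

```text
t 29.23 theta 261.8 r 0.0695 z 0.2267 push 10.2 radial 0.6 Fz 1.2
```

Emit:
{"api": "move_arm", "payload": {"increments": [[[0,0.0146,-0.0015,0],[0,0.0147,-0.0008,0]]]}}

```text
t: 29.4
tool_pos: [0.5304, -0.0721, 0.2267]
tool_rot: [-0.265, 1.551, 0.251]
contact_force: [4.9, -12.2, 1.2]
opening: 0.0205
```

```bash
python3 f.py
```

```text
t 29.40 theta 267.5 r 0.0695 z 0.2267 push 13.2 radial -0.1 Fz 1.2
```

Emit:
{"api": "move_arm", "payload": {"increments": [[[0,0.0147,0.0,0]]]}}

```text
t: 29.48
tool_pos: [0.5292, -0.0689, 0.2267]
tool_rot: [-0.266, 1.551, 0.25]
contact_force: [3.4, -13.6, 1.6]
opening: 0.0206
```

```bash
python3 f.py
```

```text
t 29.48 theta 270.3 r 0.0695 z 0.2267 push 14.0 radial 1.1 Fz 1.6
```

Now I ease back slowly and follow the push as it falls.

Emit:
{"api": "move_arm", "payload": {"increments": [[[0,-0.004,0,0],[0,-0.004,0,0],[0,-0.004,0,0],[0,-0.004,0,0],[0,0,0,0]]]}}

```text
t: 29.9
tool_pos: [0.5296, -0.07, 0.2265]
tool_rot: [-0.26, 1.553, 0.257]
contact_force: [-0.1, -4.6, 5.1]
opening: 0.0206
```

```bash
python3 f.py
```

```text
t 29.90 theta 269.3 r 0.0695 z 0.2265 push 4.3 radial 1.6 Fz 5.1
```

Emit:
{"api": "move_arm", "payload": {"increments": [[[0,-0.004,0,0],[0,-0.004,0,0],[0,-0.004,0,0],[0,-0.004,0,0],[0,0,0,0]]]}}

```text
t: 30.32
tool_pos: [0.5309, -0.0734, 0.2265]
tool_rot: [-0.26, 1.553, 0.258]
contact_force: [0.3, -2.7, 5.8]
opening: 0.0206
```

```bash
python3 f.py
```

```text
t 30.32 theta 266.4 r 0.0695 z 0.2265 push 2.6 radial 0.7 Fz 5.8
```

Emit:
{"api": "move_arm", "payload": {"increments": [[[0,-0.004,0.0006,0],[0,-0.004,0.0006,0],[0,-0.004,0.0006,0],[0,0,0,0],[0,0,0,0]]]}}

```text
t: 30.73
tool_pos: [0.5321, -0.076, 0.2265]
tool_rot: [-0.26, 1.553, 0.258]
contact_force: [0.0, -1.9, 6.2]
opening: 0.0206
```

```bash
python3 f.py
```

```text
t 30.73 theta 264.0 r 0.0695 z 0.2265 push 1.7 radial 0.8 Fz 6.2
```

Emit:
{"api": "move_arm", "payload": {"increments": [[[0,-0.004,0.0006,0],[0,-0.004,0.0006,0],[0,0,0,0],[0,0,0,0],[0,0,0,0]]]}}

```text
t: 31.15
tool_pos: [0.5329, -0.0777, 0.2265]
tool_rot: [-0.26, 1.554, 0.258]
contact_force: [-0.4, -2.9, 6.1]
opening: 0.0208
```

```bash
python3 f.py
```

```text
t 31.15 theta 262.4 r 0.0695 z 0.2265 push 2.5 radial 1.6 Fz 6.1
```

Emit:
{"api": "move_arm", "payload": {"increments": [[[0,-0.004,0.0006,0],[0,-0.004,0.0006,0],[0,-0.004,0.0006,0],[0,0,0,0],[0,0,0,0],[0,0,0,0]]]}}

```text
t: 31.65
tool_pos: [0.5343, -0.0802, 0.2265]
tool_rot: [-0.26, 1.554, 0.259]
contact_force: [-1.6, -2.3, 6.7]
opening: 0.0206
```

```bash
python3 f.py
```

```text
t 31.65 theta 260.1 r 0.0695 z 0.2265 push 1.2 radial 2.5 Fz 6.7
```

Emit:
{"api": "move_arm", "payload": {"increments": [[[0,0,0,0],[0,0,0,0],[0,0,0,0],[0,0,0,0],[0,0,0,0],[0,0,0,0],[0,0,0,0]]], "gripper": 0.5}}

```text
t: 32.23
tool_pos: [0.5337, -0.08, 0.225]
tool_rot: [-0.259, 1.556, 0.259]
contact_force: [-0.7, -0.8, 0.8]
opening: 0.0426
```

Emit:
{"api": "move_arm", "payload": {"increments": [[[-0.03,0,0,0],[-0.06,0,0,0],[-0.08,0,0,0],[-0.1,0,0,0],[-0.1,0,0,0],[-0.06,0,0,0],[0,0,0,0],[0,0,0,0],[0,0,0,0]]]}}

```text
t: 32.98
tool_pos: [0.5333, -0.0799, 0.3311]
tool_rot: [-0.258, 1.557, 0.26]
contact_force: [0.0, -0.0, 0.2]
opening: 0.0428
```

```bash
python3 loc.py w8.png; python3 f.py; python3 loc.py w9.png|grep hub
```

```text
32.9833 [ 0.53329121 -0.07993281  0.33106041] [[-0.0023, -0.3242, 0.946], [0.0007, 0.946, 0.3242], [-1.0, 0.0014, -0.002]] [ 0.02662446 -0.04771055  0.21579932]
hubtop 2370 [ 0.59462275 -0.04661777  0.22562143] ((594.9312133789062, -47.21071243286133), (32.43832015991211, 32.71003723144531), 31.56032371520996)
griptop 948 [ 0.5342077  -0.08110823  0.25132729] ((534.6278686523438, -82.98174285888672), (20.777006149291992, 19.806711196899414), 18.54621696472168)
arm 1322 [ 0.56141498 -0.06676462  0.19573207] ((562.1458129882812, -67.22381591796875), (32.282188415527344, 24.339435577392578), 30.97751808166504)
t 33.03 theta 260.8 r 0.0703 z 0.3305 push -0.2 radial -0.2 Fz 0.3
hubtop 2377 [ 0.59465845 -0.04659878  0.22562414] ((594.9481201171875, -47.262779235839844), (32.514644622802734, 32.806785583496094), 31.847427368164062)
```

The crank stayed where I left it: hub seated, level and at rest. I hand in.

```bash
python3 -c "
from station import ctrl
print(ctrl.finish_job())"
```

```text
the job is handed in; nothing more can be done
None
```

The crank is seated on the screw and let go, and the press is wound tight. I handed the job in at about 33 s of robot time; no verdict is given.

**Winding:** I gripped the crank by its hub, set it on the square end and wound about 2.7 turns clockwise by the handle. The platen met the mould at about 2.65 turns. I stopped at a push of 13.8 N.

**Spring-back:** On the first release the crank sprang back about 20°. I regripped it, tightened again to 14.0 N, eased the push down to about 1 N and let go. It then moved back only about 3° and looked still in the next two pictures.

**Last checks:**
- **Hub:** its top is 11.0 mm lower than when first seated, matching the 10.9 mm expected from the turns. Its axis is within about 1 mm of the screw.
- **Contact:** the arm touches nothing.
- **Bystanders:** ring, jar and carton had not moved after the first release. The scene camera showed all three in place. The side camera confirmed the jar, took part of the press for the ring, and missed the carton. I did not check them again after the regrip.

**Not confirmed:** I could not measure the platen force directly. The push readings suggest roughly 500 N after the spring-back. That is above the required 300 N, but less than the 14 N push would give without spring-back.

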